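# Meter two seal blanks from the feed hopper

## Robot

A 6-joint arm with a two-finger parallel gripper is mounted at the origin on the work surface. World frame = base frame: x ahead of the robot, y to its left, z up, the work surface at z = 0. Lengths are in m, angles in degrees, forces in N, time in s.
With the tool pointing down it reaches from about 0.3 to 0.75 m from the base axis. Payload 8.5 kg.
Tool frame: the origin (TCP) lies on the mounting face of the last link; the fingertips stand 173 mm ahead of it and the grasp point (between the pads) lies 155 mm ahead of it (env.tips_ahead is the distance from the TCP to the fingertips, in m); z points along the fingers, x is the direction in which the jaws open and shut, and the axes are right-handed (so a half turn about z gives the same grasp; the last joint's range is limited). The gripper opens to 85 mm and grips with 20 to 120 N. Pads are 22 mm wide; open, the fingers measure 114 mm over their backs; the gripper's body (76 mm by 85 mm) begins 54 mm behind the grasp point. The pads swing forward as they close: fully open they stand 13 mm farther back than shut.
Start: joints at [60.774, 21.807, 74.336, -0, 83.858, -12.336], TCP at [0.16, 0.526, 0.405] pointing down, gripper open.
Joint ranges: [-178.18, 178.18], [-50.72, 133.34], [12.68, 142.11], [-81.47, 261.47], [9.98, 163.14], [-165.26, 165.26]. Speed limits (degrees/s): [136.94, 136.94, 180, 180, 180, 180].

## Interface

Orientations are given as a 3x3 rotation matrix whose columns are the frame's x, y, z axes.
In Python, from rig import env gives the robot as it stands. The module is installed in compiled form; this text tells all that it offers.
- The arm moves only by the tool step_arm, never from a script. Its argument "increments" is a list of rows, each an object of numbers: "x", "y", "z": the shift along the tool's x, y, z in cm; "wx", "wy", "wz": the turn, a rotation vector about the tool's x, y, z in rad; "gripper": the finger opening in cm, from 0 to 8.54. A call has 1 to 20 rows; each row shifts and turns the commanded pose from where the row before left it, along the tool's axes as they then stand; what a row does not reach is not made up. A row lasts 1/10 s, in which the tool goes at most 50 mm and 8.59 degrees, less where a joint would pass 70% of its speed; a pose out of reach is approached as far as the arm can. A call with a gripper value outside its range is refused whole. The fingers move at their own pace and stop on an object; "newtons" is the grip in N (left out, the last holds). Time passes only in rows, so rows that do not move let the fingers close. It gives the time, the measured TCP pose, the force and the opening at its end, in the units of the state.
- env.observe(): the state, without advancing time (a new reading comes with each control period).
- env.get_image(name): name is "scene" or "top" or "wrist"; returns a dict with "color" (400x640x3 uint8, blue, green, red), "camera_matrix" (3x3 intrinsics, pixels), "rvec" (rotation vector, rad) and "tvec" (3), from world to camera coordinates, as OpenCV has them. Camera axes: x right, y down, z forward; pixel columns grow to the right and rows downward; lengths in m; the calibration is good to about 2 mm. A picture is of the moment at which its call begins. There is no depth.
- env.close_job(): hands the job in, once; it reports no verdict.
The state is a dict: "time_s": time; "q": joint angles; "qvel": joint speeds; "joint_efforts": joint torques, N m; "position": TCP position; "tool_rot": TCP orientation; "ft_force": force on the tool from outside, world axes, zero at the start; "wrist_torque": the same for the moment, N m; "grip_width": finger opening in m.
Only numpy, scipy, OpenCV 4.12 (cv2) and the standard library are available. Lean on these libraries where they do the work, as an engineer would, in place of code of your own. Each camera call takes 0.05 s, during which the arm holds its last target. There are 200 camera calls.

## Task

Two pupils are waiting to carve seals: let exactly two of the pale wooden blanks drop into the tray under their own hopper, by pulling that hopper's bottom slide gate partway out, then push the gate fully home so that the third pale blank stays inside. Leave the gate of the hopper with the dark red blanks alone, and let go at the end.

Things in the scene. Friction and masses are not known exactly. Their poses are not given: they have to be found in the camera images.
- pale_gate (a joint): slide gate under the pale hopper, in m: 0 = fully home (stop), growing as it is pulled straight out at the knob's end, to 0.130 (stop). Starts 0 to 0.010 out; about 3 N of friction, stays where left. It uncovers the three bays from the far end, away from the knob: blank 1 drops at 0.025 to 0.040 out, blank 2 at 0.065 to 0.080, blank 3 at 0.106 to 0.120. So 0.090 releases two.
- pale_knob (a point): pale wooden knob of that gate: upright block 16 mm along the travel, 22 across, 45 tall (70 to 115 mm above the table) on the aluminium gate's tongue, 60 mm in front of the hopper's end. Point on its centre line, 98 mm above the table. x is level from the knob to the hopper (gate closes along +x, opens along -x), y across, z up. Grip it from above across y.
- pale_blank_1: pale wooden round blank, 24 mm diameter, 38 mm long, 11 to 17 g, in the first (farthest from the knob) of three bays 42 mm apart. It lies across the hopper on the gate. Origin at its centre, y along its axis; centre 82 mm above the table in the bay, 18 to 25 mm in the tray.
- pale_blank_2: the same, in the second bay from the far end. The hopper is a fixed, open-topped ink-black box with flared mouth, 140 mm long, 80 mm wide, top 128 mm above the table, on legs; its knob end faces the robot. Under it is its own brown tray, 174 by 104 mm, rim 22 mm high.
- pale_blank_3: the same, in the third bay, nearest the knob; it must stay inside.
- rose_gate (a joint): gate of the other, identical hopper, which holds dark red blanks and has a dark red knob: same meaning of the values, starts fully home. Not to be moved. The two hoppers stand side by side; either may be on the left.
Not all that is in view belongs to the job. What is shaped like the pale_blank_2 but purple is not meant.

How it is judged (in metres and radians):
On the way:
1. the pale hopper's gate is pulled partway out and the first two pale blanks have dropped into the tray, the third still inside (value of joint pale_gate above 0.055 m and height (world z) of each of pale_blank_1, pale_blank_2 below 0.045 m and height (world z) of pale_blank_3 above 0.065 m), for 0.2 s.
At the end, for the whole second after the job is handed in: The pale gate is home (less than 8 mm out), pale blanks 1 and 2 lie in the tray under the pale hopper (centres below 45 mm, within the tray's outline), blank 3 is still in its bay (centre above 65 mm) (value of joint pale_gate below 0.008 m and height (world z) of each of pale_blank_1, pale_blank_2 below 0.045 m and x of pale_blank_1 in the frame of pale_knob between 0.035 and 0.215 m and y of pale_blank_1 in the frame of pale_knob between -0.055 and 0.055 m and x of pale_blank_2 in the frame of pale_knob between 0.035 and 0.215 m and y of pale_blank_2 in the frame of pale_knob between -0.055 and 0.055 m and height (world z) of pale_blank_3 above 0.065 m); the robot touches nothing.
It fails at once if a third pale blank drops out (height (world z) of pale_blank_3 below 0.06 m).
It fails at once if the gate of the dark red hopper is pulled out (value of joint rose_gate above 0.012 m).
It also fails if it takes over 35 s, if anything falls off the work surface, if the arm or the gripper's body presses on something with over 40 N, if the wrist force passes 120 N, or if a joint passes its speed limit or range.

## Working session

There is one attempt and no reset: what is moved stays moved. The work goes in short steps, Python scripts to look and compute and a tool call to move; the robot and the scene stay as the last step left them, time stands still between calls to the robot, and variables do not carry over. Pictures are saved under pics/ and viewed, about 8 in all and at most 12, crops included, and the job is handed in when it is done.

Besides the shell and the picture viewer there is one more tool, called as name(argument=value, ...) on one line, values as JSON. step_arm: Moves the arm, as the interface text tells. Its arguments: {"type":"object","properties":{"increments":{"type":"array"},"newtons":{"type":"number"}},"required":["increments"]}

```bash
mkdir -p pics
python3 - <<'E'
from rig import env
import cv2,pickle
d={}
for n in("scene","top"):
    d[n]=env.get_image(n); cv2.imwrite(f"pics/{n}0.png",d[n]["color"])
pickle.dump(d,open("im0.pkl","wb"))
s=env.observe();print(s["time_s"],s["position"],s["tool_rot"],s["grip_width"])
E
```

```text
0.1 [0.15978861 0.52623519 0.404193  ] [[ 2.90612294e-01  9.56840681e-01 -6.36952552e-04]
 [ 9.56840095e-01 -2.90612847e-01 -1.09799086e-03]
 [-1.23570892e-03 -2.90372098e-04 -9.99999194e-01]] 0.08564379510995813
```

View pics/top0.png

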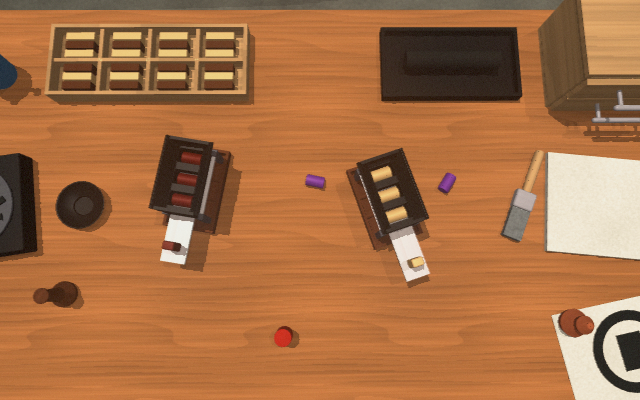

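View pics/scene0.png

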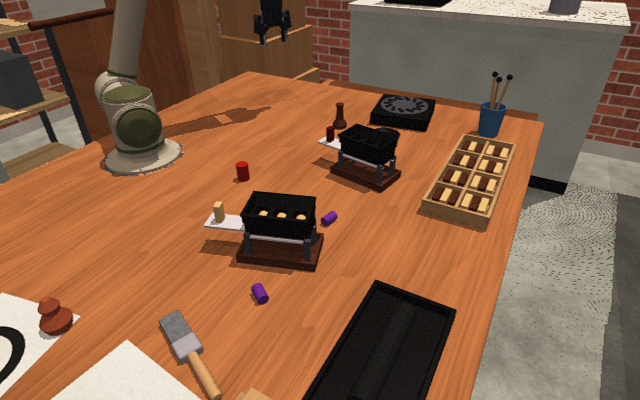

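The top view shows the pale hopper on the right, with its knob at about (417,262) and its blanks at (381,174), (389,194) and (397,214). The rose hopper is on the left. In the scene view the pale knob is at about (219,212).

```bash
cat > h.py <<'E'
import cv2,numpy as np
def ray(im,uv):
    R=cv2.Rodrigues(np.array(im["rvec"],float))[0];t=np.array(im["tvec"],float).ravel()
    p=cv2.undistortPoints(np.array([[uv]],float),np.array(im["camera_matrix"]),None)[0,0]
    return -R.T@t, R.T@np.array([*p,1])
def onz(im,uv,z):
    o,d=ray(im,uv);return o+d*(z-o[2])/d[2]
def blobs(im,box,lo,hi,amin=15):
    x0,y0,x1,y1=box
    m=cv2.inRange(cv2.cvtColor(im["color"][y0:y1,x0:x1],cv2.COLOR_BGR2HSV),lo,hi)
    n,_,st,c=cv2.connectedComponentsWithStats(m)
    return [(st[i].tolist(),c[i]+[x0,y0]) for i in range(1,n) if st[i,4]>=amin],m
E
python3 - <<'E'
import pickle,cv2,numpy as np
from h import *
d=pickle.load(open("im0.pkl","rb"))
t=d["top"]
print("cam",ray(t,(320,200))[0])
hs=cv2.cvtColor(t["color"],cv2.COLOR_BGR2HSV)
print(hs[262,410:425].tolist());print(hs[245,395:425].tolist())
c=t["color"][130:300,330:450];cv2.imwrite("pics/c1.png",cv2.resize(c,None,fx=3.5,fy=3.5,interpolation=cv2.INTER_NEAREST))
for n,box in(("top",(340,140,440,290)),("scene",(195,190,320,240))):
    b,_=blobs(d[n],box,(14,60,120),(32,200,255))
    for s,cc in b: print(n,s,cc.round(1), onz(d[n],cc,.094).round(4),onz(d[n],cc,.115).round(4))
b,m=blobs(t,(340,215,440,290),(0,0,150),(180,45,255))
for s,cc in b: print("white",s,cc.round(1),onz(t,cc,.07).round(4))
pts=np.argwhere(m)[:,::-1]+[340,215]
W=np.array([onz(t,p,.07)[:2] for p in pts]).astype(np.float32)
print(cv2.minAreaRect(W), cv2.boxPoints(cv2.minAreaRect(W)))
E
```

```text
cam [ 0.48700317 -0.02780348  0.91974316]
[[15, 137, 123], [17, 141, 130], [17, 135, 216], [21, 112, 237], [22, 107, 240], [22, 110, 238], [21, 113, 239], [21, 114, 239], [21, 114, 238], [20, 118, 238], [20, 119, 238], [20, 119, 238], [19, 121, 239], [17, 129, 225], [14, 65, 209]]
[[14, 21, 238], [15, 17, 237], [17, 15, 238], [15, 19, 239], [13, 19, 238], [12, 22, 237], [14, 24, 237], [13, 23, 237], [15, 19, 239], [18, 18, 238], [18, 18, 238], [14, 20, 239], [15, 19, 238], [15, 21, 239], [14, 18, 237], [13, 19, 239], [14, 21, 238], [14, 20, 237], [14, 20, 238], [13, 20, 239], [14, 23, 237], [14, 27, 236], [14, 27, 238], [14, 23, 239], [10, 99, 208], [13, 163, 191], [12, 165, 190], [12, 166, 189], [13, 163, 192], [12, 167, 192]]
top [31, 26, 21, 16, 225] [381.2 173.4] [ 0.6741 -0.1523  0.094 ] [ 0.6693 -0.1492  0.115 ]
top [38, 46, 22, 17, 235] [388.8 193.8] [ 0.6344 -0.1656  0.094 ] [ 0.6306 -0.1621  0.115 ]
top [45, 66, 22, 17, 240] [396.2 214.2] [ 0.5954 -0.1784  0.094 ] [ 0.5926 -0.1745  0.115 ]
top [67, 116, 18, 12, 147] [415.6 261.7] [ 0.5064 -0.2113  0.094 ] [ 0.5059 -0.2067  0.115 ]
scene [18, 11, 12, 20, 102] [219.2 207.8] [ 0.4974 -0.1972  0.094 ] [ 0.5196 -0.2182  0.115 ]
scene [64, 21, 9, 5, 36] [263.2 212.9] [ 0.5945 -0.1666  0.094 ] [ 0.6129 -0.1888  0.115 ]
scene [82, 23, 10, 5, 36] [281.5 214.9] [ 0.6333 -0.1536  0.094 ] [ 0.6501 -0.1764  0.115 ]
scene [101, 25, 10, 5, 39] [300.7 217. ] [ 0.6736 -0.1406  0.094 ] [ 0.6888 -0.1639  0.115 ]
white [50, 11, 39, 55, 1041] [407.7 252.1] [ 0.5252 -0.2022  0.07  ]
((0.5436354279518127, -0.19421567022800446), (0.14405536651611328, 0.05723277106881142), 26.055814743041992) [[ 0.46635848 -0.20014557]
 [ 0.4914978  -0.25156158]
 [ 0.6209124  -0.18828577]
 [ 0.59577304 -0.13686976]]
```

View pics/c1.png

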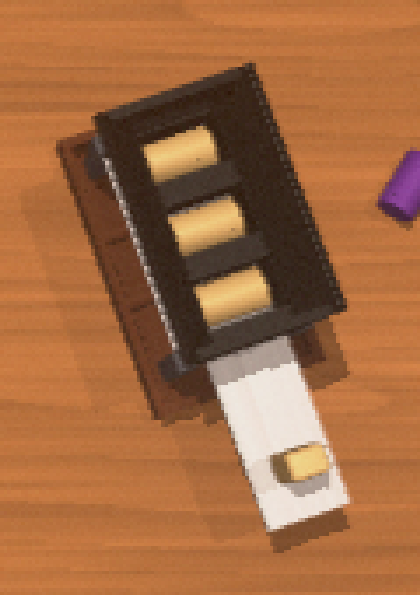

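The blanks' line and the knob position agree: the gate axis is at about 18.5° yaw, the knob is near (0.506, -0.210), and the gate is about 5 mm open. I'll move above the knob, then turn.

step_arm(increments=[{"x": -3.35,"y": 3.03},{"x": -3.35,"y": 3.03},{"x": -3.35,"y": 3.03},{"x": -3.35,"y": 3.03},{"x": -3.35,"y": 3.03},{"x": -3.35,"y": 3.03},{"x": -3.35,"y": 3.03},{"x": -3.35,"y": 3.03},{"x": -3.35,"y": 3.03},{"x": -3.35,"y": 3.03},{"x": -3.35,"y": 3.03},{"x": -3.35,"y": 3.03},{"x": -3.35,"y": 3.03},{"x": -3.35,"y": 3.03},{"x": -3.35,"y": 3.03},{"x": -3.35,"y": 3.03},{"x": -3.35,"y": 3.03},{"x": -3.35,"y": 3.03}])

```text
invalid input at $.increments[0]: expected keys x, y, z, wx, wy, wz, gripper
```

step_arm(increments=[{"wz": -0.124},{"wz": -0.124},{"wz": -0.124},{"wz": -0.124},{"wz": -0.124},{}])

```text
invalid input at $.increments[0]: expected keys x, y, z, wx, wy, wz, gripper
```

Run:
```python
from rig import env
import cv2,pickle
from h import *
w=env.get_image("wrist");pickle.dump(w,open("w1.pkl","wb"));cv2.imwrite("pics/w1.png",w["color"])
s=env.observe();print(s["time_s"],s["position"],s["tool_rot"],s["q"])
```

```text
0.15 [0.1597853 0.5262563 0.4042468] [[ 2.90503253e-01  9.56873861e-01 -5.22928740e-04]
 [ 9.56873414e-01 -2.90503637e-01 -9.52064502e-04]
 [-1.06291834e-03 -2.23798774e-04 -9.99999410e-01]] [ 6.07743884e+01  2.18347490e+01  7.43717334e+01 -4.88868790e-04
  8.38557517e+01 -1.23374550e+01]
```

View pics/w1.png

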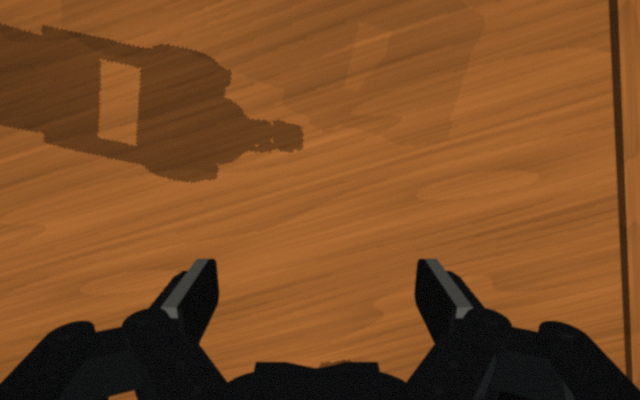

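The move was refused because every row needs all its keys. The wrist picture (fingertips at about (205,262) and (430,262)) only shows bare table at the start pose. I'll resend with full rows.

step_arm(increments=[{"x": -3.35,"y": 3.03,"z": 0,"wx": 0,"wy": 0,"wz": 0,"gripper": 8.5},{"x": -3.35,"y": 3.03,"z": 0,"wx": 0,"wy": 0,"wz": 0,"gripper": 8.5},{"x": -3.35,"y": 3.03,"z": 0,"wx": 0,"wy": 0,"wz": 0,"gripper": 8.5},{"x": -3.35,"y": 3.03,"z": 0,"wx": 0,"wy": 0,"wz": 0,"gripper": 8.5},{"x": -3.35,"y": 3.03,"z": 0,"wx": 0,"wy": 0,"wz": 0,"gripper": 8.5},{"x": -3.35,"y": 3.03,"z": 0,"wx": 0,"wy": 0,"wz": 0,"gripper": 8.5},{"x": -3.35,"y": 3.03,"z": 0,"wx": 0,"wy": 0,"wz": 0,"gripper": 8.5},{"x": -3.35,"y": 3.03,"z": 0,"wx": 0,"wy": 0,"wz": 0,"gripper": 8.5},{"x": -3.35,"y": 3.03,"z": 0,"wx": 0,"wy": 0,"wz": 0,"gripper": 8.5},{"x": -3.35,"y": 3.03,"z": 0,"wx": 0,"wy": 0,"wz": 0,"gripper": 8.5},{"x": -3.35,"y": 3.03,"z": 0,"wx": 0,"wy": 0,"wz": 0,"gripper": 8.5},{"x": -3.35,"y": 3.03,"z": 0,"wx": 0,"wy": 0,"wz": 0,"gripper": 8.5},{"x": -3.35,"y": 3.03,"z": 0,"wx": 0,"wy": 0,"wz": 0,"gripper": 8.5},{"x": -3.35,"y": 3.03,"z": 0,"wx": 0,"wy": 0,"wz": 0,"gripper": 8.5},{"x": -3.35,"y": 3.03,"z": 0,"wx": 0,"wy": 0,"wz": 0,"gripper": 8.5},{"x": -3.35,"y": 3.03,"z": 0,"wx": 0,"wy": 0,"wz": 0,"gripper": 8.5},{"x": -3.35,"y": 3.03,"z": 0,"wx": 0,"wy": 0,"wz": 0,"gripper": 8.5},{"x": -3.35,"y": 3.03,"z": 0,"wx": 0,"wy": 0,"wz": 0,"gripper": 8.5}])

```text
time_s: 1.95
position: [0.5069, -0.2111, 0.4045]
tool_rot: [[0.291, 0.957, -0.0], [0.957, -0.291, 0.0], [0.0, -0.0, -1.0]]
ft_force: [0.0, 0.3, -0.4]
grip_width: 0.0848
```

step_arm(increments=[{"x": 0,"y": 0,"z": 0,"wx": 0,"wy": 0,"wz": -0.124,"gripper": 8.5},{"x": 0,"y": 0,"z": 0,"wx": 0,"wy": 0,"wz": -0.124,"gripper": 8.5},{"x": 0,"y": 0,"z": 0,"wx": 0,"wy": 0,"wz": -0.124,"gripper": 8.5},{"x": 0,"y": 0,"z": 0,"wx": 0,"wy": 0,"wz": -0.124,"gripper": 8.5},{"x": 0,"y": 0,"z": 0,"wx": 0,"wy": 0,"wz": -0.124,"gripper": 8.5},{"x": 0,"y": 0,"z": 0,"wx": 0,"wy": 0,"wz": 0,"gripper": 8.5},{"x": 0,"y": 0,"z": 0,"wx": 0,"wy": 0,"wz": 0,"gripper": 8.5}])

```text
time_s: 2.65
position: [0.5065, -0.2092, 0.4046]
tool_rot: [[-0.316, 0.949, -0.0], [0.949, 0.316, 0.0], [0.0, -0.0, -1.0]]
ft_force: [0.0, -0.6, -0.6]
grip_width: 0.0851
```

Run:
```python
from rig import env
import cv2,pickle
from h import *
w=env.get_image("wrist");pickle.dump(w,open("w1.pkl","wb"));cv2.imwrite("pics/w2.png",w["color"])
s=env.observe();print(s["time_s"],s["position"],s["tool_rot"].round(4),s["q"].round(1))
```

```text
2.7 [ 0.50645561 -0.20918118  0.40459192] [[-3.167e-01  9.485e-01 -3.000e-04]
 [ 9.485e-01  3.167e-01  2.000e-04]
 [ 2.000e-04 -2.000e-04 -1.000e+00]] [ -34.8   21.6   74.7   -0.    83.7 -143.3]
```

View pics/w2.png

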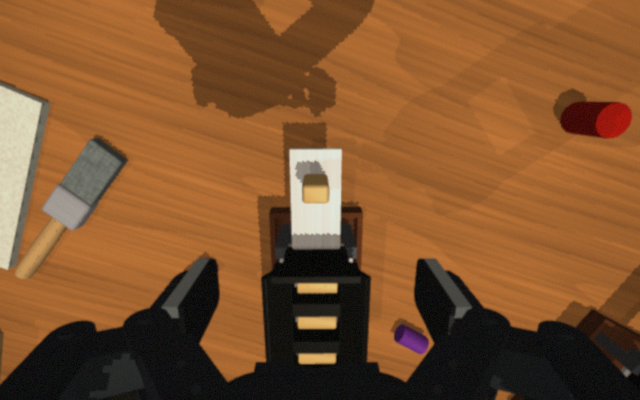

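The wrist view shows the gate tongue almost exactly vertical (x from 290 to 342), with the knob's top face at about (315,195). The yaw is right. Next I measure the knob and the axis precisely.

Run:
```python
import pickle
from h import *
w=pickle.load(open("w1.pkl","rb"))
b,m=blobs(w,(285,160,350,215),(14,60,90),(32,220,255))
for s,c in b: print("knob",s,c.round(1))
hs=cv2.cvtColor(w["color"],cv2.COLOR_BGR2HSV)
print(hs[170:210,315].tolist());print(hs[193,298:334].tolist())
R=np.array([[-.3167,.9485],[.9485,.3167]])
p0=np.array([.5065,-.2092])
def rel(uv,z): return ((onz(w,uv,z)[:2]-p0)@R*1000).round(1)
for uv,z in (((302,190),.115),((329,190),.115),((315.5,180),.115),((315.5,202.5),.115)):print(uv,rel(uv,z),onz(w,uv,z).round(4))
_,mw=blobs(w,(280,145,350,250),(0,0,130),(180,50,255))
for r in (155,165,215,228):
    x=np.flatnonzero(mw[r-145])+280;print(r,x.min(),x.max(),rel((x.min()-.5,r),.07),rel((x.max()+.5,r),.07))
b,_=blobs(w,(285,275,350,370),(14,60,90),(32,220,255))
for s,c in b: print("blank",s,c.round(1),rel(c,.094))
```

```text
knob [56, 0, 9, 47, 248] [344.8 183.4]
knob [0, 6, 5, 14, 42] [286.8 172. ]
knob [17, 14, 27, 30, 763] [315.  188.8]
knob [0, 21, 6, 18, 39] [287.6 188.3]
[[14, 35, 124], [17, 34, 120], [16, 40, 122], [17, 57, 116], [18, 97, 103], [17, 137, 97], [17, 150, 95], [18, 142, 95], [18, 145, 95], [18, 143, 96], [17, 142, 97], [18, 142, 97], [18, 141, 96], [18, 139, 101], [19, 142, 113], [18, 146, 140], [18, 146, 170], [18, 135, 196], [18, 135, 216], [19, 128, 225], [20, 127, 227], [19, 128, 226], [20, 126, 226], [19, 128, 225], [20, 126, 226], [19, 125, 227], [19, 130, 227], [19, 131, 226], [19, 131, 226], [18, 133, 225], [18, 135, 223], [18, 133, 217], [17, 114, 208], [19, 68, 214], [25, 28, 224], [30, 18, 224], [28, 16, 226], [28, 19, 225], [28, 17, 227], [28, 17, 226]]
[[24, 18, 226], [23, 19, 226], [26, 19, 225], [24, 32, 207], [19, 82, 168], [18, 138, 175], [18, 140, 200], [18, 139, 215], [18, 133, 222], [19, 132, 223], [19, 134, 224], [19, 133, 225], [19, 131, 226], [19, 131, 225], [19, 129, 226], [19, 128, 227], [20, 126, 226], [19, 128, 225], [20, 126, 226], [20, 126, 227], [20, 125, 227], [20, 125, 226], [20, 124, 227], [20, 125, 226], [20, 123, 226], [20, 122, 227], [20, 123, 226], [21, 124, 224], [18, 131, 218], [18, 135, 200], [18, 108, 182], [21, 46, 190], [32, 19, 220], [39, 14, 229], [43, 13, 230], [43, 13, 230]]
(302, 190) [-12.7  -3.4] [ 0.5072 -0.2223  0.115 ]
(329, 190) [ 8.9 -3.5] [ 0.5004 -0.2018  0.115 ]
(315.5, 180) [ -1.9 -11.7] [ 0.496  -0.2147  0.115 ]
(315.5, 202.5) [-1.9  7. ] [ 0.5138 -0.2087  0.115 ]
155 290 341 [-25.6 -24.3] [ 21.7 -24.3]
165 290 340 [-25.9 -15.1] [ 21.  -15.1]
215 291 340 [-26.   33.5] [22.  33.5]
228 291 340 [-26.3  46.9] [22.3 46.9]
blank [11, 7, 42, 12, 477] [316.9 287.6] [-0.6 97.9]
blank [12, 41, 40, 13, 514] [316.6 322. ] [ -0.9 136.1]
blank [13, 78, 39, 12, 427] [316.6 358.1] [ -0.8 179.1]
```

The knob centre is 2 mm off along tool x and aligned along y, and the yaw is within 0.5°. Descending now and closing gently.

step_arm(increments=[{"x": -0.2,"y": 0,"z": 3,"wx": 0,"wy": 0,"wz": 0,"gripper": 8.5},{"x": 0,"y": 0,"z": 3,"wx": 0,"wy": 0,"wz": 0,"gripper": 8.5},{"x": 0,"y": 0,"z": 3,"wx": 0,"wy": 0,"wz": 0,"gripper": 8.5},{"x": 0,"y": 0,"z": 3,"wx": 0,"wy": 0,"wz": 0,"gripper": 6},{"x": 0,"y": 0,"z": 2,"wx": 0,"wy": 0,"wz": 0,"gripper": 5},{"x": 0,"y": 0,"z": 1,"wx": 0,"wy": 0,"wz": 0,"gripper": 4},{"x": 0,"y": 0,"z": 0.1,"wx": 0,"wy": 0,"wz": 0,"gripper": 3.5},{"x": 0,"y": 0,"z": 0,"wx": 0,"wy": 0,"wz": 0,"gripper": 3},{"x": 0,"y": 0,"z": 0,"wx": 0,"wy": 0,"wz": 0,"gripper": 3}], newtons=30)

```text
time_s: 3.6
position: [0.5073, -0.2112, 0.2548]
tool_rot: [[-0.319, 0.948, 0.002], [0.948, 0.319, -0.001], [-0.002, 0.001, -1.0]]
ft_force: [-0.7, -0.4, 0.5]
grip_width: 0.0297
```

step_arm(increments=[{"x": 0,"y": 0,"z": 0,"wx": 0,"wy": 0,"wz": 0,"gripper": 1.5},{"x": 0,"y": 0,"z": 0,"wx": 0,"wy": 0,"wz": 0,"gripper": 1.5},{"x": 0,"y": 0,"z": 0,"wx": 0,"wy": 0,"wz": 0,"gripper": 1.5},{"x": 0,"y": 0,"z": 0,"wx": 0,"wy": 0,"wz": 0,"gripper": 1.5}], newtons=30)

```text
time_s: 4.0
position: [0.507, -0.2102, 0.2549]
tool_rot: [[-0.319, 0.948, 0.0], [0.948, 0.319, 0.001], [0.001, 0.001, -1.0]]
ft_force: [-3.1, 5.8, 7.5]
grip_width: 0.0216
```

The knob is held at a 21.6 mm opening. I'll pull it 85 mm out.

step_arm(increments=[{"x": 0,"y": -0.5,"z": 0,"wx": 0,"wy": 0,"wz": 0,"gripper": 1.5},{"x": 0,"y": -0.5,"z": 0,"wx": 0,"wy": 0,"wz": 0,"gripper": 1.5},{"x": 0,"y": -0.5,"z": 0,"wx": 0,"wy": 0,"wz": 0,"gripper": 1.5},{"x": 0,"y": -0.5,"z": 0,"wx": 0,"wy": 0,"wz": 0,"gripper": 1.5},{"x": 0,"y": -0.5,"z": 0,"wx": 0,"wy": 0,"wz": 0,"gripper": 1.5},{"x": 0,"y": -0.5,"z": 0,"wx": 0,"wy": 0,"wz": 0,"gripper": 1.5},{"x": 0,"y": -0.5,"z": 0,"wx": 0,"wy": 0,"wz": 0,"gripper": 1.5},{"x": 0,"y": -0.5,"z": 0,"wx": 0,"wy": 0,"wz": 0,"gripper": 1.5},{"x": 0,"y": -0.5,"z": 0,"wx": 0,"wy": 0,"wz": 0,"gripper": 1.5},{"x": 0,"y": -0.5,"z": 0,"wx": 0,"wy": 0,"wz": 0,"gripper": 1.5}])

```text
time_s: 5.0
position: [0.4596, -0.2262, 0.2549]
tool_rot: [[-0.319, 0.948, 0.001], [0.948, 0.319, 0.001], [0.001, 0.002, -1.0]]
ft_force: [1.1, 8.4, 7.1]
grip_width: 0.0215
```

step_arm(increments=[{"x": 0,"y": -0.5,"z": 0,"wx": 0,"wy": 0,"wz": 0,"gripper": 1.5},{"x": 0,"y": -0.5,"z": 0,"wx": 0,"wy": 0,"wz": 0,"gripper": 1.5},{"x": 0,"y": -0.5,"z": 0,"wx": 0,"wy": 0,"wz": 0,"gripper": 1.5},{"x": 0,"y": -0.5,"z": 0,"wx": 0,"wy": 0,"wz": 0,"gripper": 1.5},{"x": 0,"y": -0.5,"z": 0,"wx": 0,"wy": 0,"wz": 0,"gripper": 1.5},{"x": 0,"y": -0.5,"z": 0,"wx": 0,"wy": 0,"wz": 0,"gripper": 1.5},{"x": 0,"y": -0.5,"z": 0,"wx": 0,"wy": 0,"wz": 0,"gripper": 1.5},{"x": 0,"y": 0,"z": 0,"wx": 0,"wy": 0,"wz": 0,"gripper": 1.5},{"x": 0,"y": 0,"z": 0,"wx": 0,"wy": 0,"wz": 0,"gripper": 1.5},{"x": 0,"y": 0,"z": 0,"wx": 0,"wy": 0,"wz": 0,"gripper": 1.5},{"x": 0,"y": 0,"z": 0,"wx": 0,"wy": 0,"wz": 0,"gripper": 1.5},{"x": 0,"y": 0,"z": 0,"wx": 0,"wy": 0,"wz": 0,"gripper": 1.5}])

```text
time_s: 6.2
position: [0.4262, -0.2375, 0.2549]
tool_rot: [[-0.319, 0.948, -0.0], [0.948, 0.319, 0.001], [0.001, -0.0, -1.0]]
ft_force: [-4.0, 5.4, 9.5]
grip_width: 0.0212
```

Run:
```python
from rig import env
from h import *
t=env.get_image("top")["color"][120:300,330:480];s=env.get_image("scene")["color"][170:290,180:360]
a=cv2.resize(t,(450,540),interpolation=2);b=cv2.resize(s,(340,227),interpolation=2)
c=np.zeros((540,790,3),np.uint8);c[:,:450]=a;c[:227,450:]=b;cv2.imwrite("pics/p1.png",c)
```

```text
(no output)
```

View pics/p1.png

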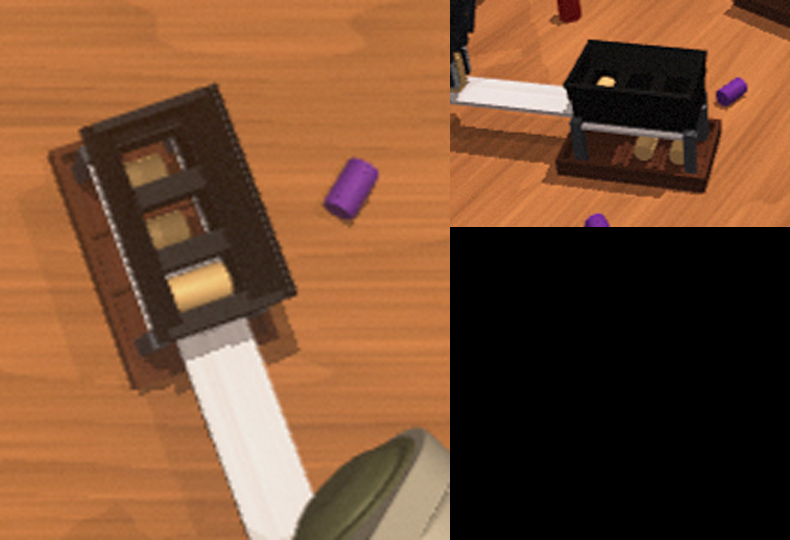

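Two blanks lie in the tray (scene inset, about (647,148) and (680,150)). The third, bright one is still in its bay, at about (200,285). Now I push the gate home: 85 mm first, then small steps until the force rises.

step_arm(increments=[{"x": 0,"y": 0.5,"z": 0,"wx": 0,"wy": 0,"wz": 0,"gripper": 1.5},{"x": 0,"y": 0.5,"z": 0,"wx": 0,"wy": 0,"wz": 0,"gripper": 1.5},{"x": 0,"y": 0.5,"z": 0,"wx": 0,"wy": 0,"wz": 0,"gripper": 1.5},{"x": 0,"y": 0.5,"z": 0,"wx": 0,"wy": 0,"wz": 0,"gripper": 1.5},{"x": 0,"y": 0.5,"z": 0,"wx": 0,"wy": 0,"wz": 0,"gripper": 1.5},{"x": 0,"y": 0.5,"z": 0,"wx": 0,"wy": 0,"wz": 0,"gripper": 1.5},{"x": 0,"y": 0.5,"z": 0,"wx": 0,"wy": 0,"wz": 0,"gripper": 1.5},{"x": 0,"y": 0.5,"z": 0,"wx": 0,"wy": 0,"wz": 0,"gripper": 1.5},{"x": 0,"y": 0.5,"z": 0,"wx": 0,"wy": 0,"wz": 0,"gripper": 1.5},{"x": 0,"y": 0.5,"z": 0,"wx": 0,"wy": 0,"wz": 0,"gripper": 1.5},{"x": 0,"y": 0.5,"z": 0,"wx": 0,"wy": 0,"wz": 0,"gripper": 1.5},{"x": 0,"y": 0.5,"z": 0,"wx": 0,"wy": 0,"wz": 0,"gripper": 1.5},{"x": 0,"y": 0.5,"z": 0,"wx": 0,"wy": 0,"wz": 0,"gripper": 1.5},{"x": 0,"y": 0.5,"z": 0,"wx": 0,"wy": 0,"wz": 0,"gripper": 1.5},{"x": 0,"y": 0.5,"z": 0,"wx": 0,"wy": 0,"wz": 0,"gripper": 1.5},{"x": 0,"y": 0.5,"z": 0,"wx": 0,"wy": 0,"wz": 0,"gripper": 1.5},{"x": 0,"y": 0.5,"z": 0,"wx": 0,"wy": 0,"wz": 0,"gripper": 1.5},{"x": 0,"y": 0,"z": 0,"wx": 0,"wy": 0,"wz": 0,"gripper": 1.5}])

```text
time_s: 8.1
position: [0.5073, -0.2101, 0.2549]
tool_rot: [[-0.32, 0.948, 0.001], [0.948, 0.32, 0.001], [0.001, 0.001, -1.0]]
ft_force: [-0.4, 7.4, 6.1]
grip_width: 0.0214
```

step_arm(increments=[{"x": 0,"y": 0.1,"z": 0,"wx": 0,"wy": 0,"wz": 0,"gripper": 1.5},{"x": 0,"y": 0.1,"z": 0,"wx": 0,"wy": 0,"wz": 0,"gripper": 1.5},{"x": 0,"y": 0,"z": 0,"wx": 0,"wy": 0,"wz": 0,"gripper": 1.5}])

```text
time_s: 8.4
position: [0.5088, -0.2096, 0.255]
tool_rot: [[-0.32, 0.948, -0.0], [0.948, 0.32, 0.001], [0.001, 0.0, -1.0]]
ft_force: [-3.7, 6.0, 7.9]
grip_width: 0.0217
```

step_arm(increments=[{"x": 0,"y": 0.1,"z": 0,"wx": 0,"wy": 0,"wz": 0,"gripper": 1.5},{"x": 0,"y": 0.1,"z": 0,"wx": 0,"wy": 0,"wz": 0,"gripper": 1.5},{"x": 0,"y": 0,"z": 0,"wx": 0,"wy": 0,"wz": 0,"gripper": 1.5}])

```text
time_s: 8.7
position: [0.5106, -0.209, 0.2549]
tool_rot: [[-0.319, 0.948, -0.0], [0.948, 0.319, 0.001], [0.001, 0.0, -1.0]]
ft_force: [-3.8, 6.0, 7.9]
grip_width: 0.0214
```

Not at the stop yet: the axial force is still only friction.

step_arm(increments=[{"x": 0,"y": 0.1,"z": 0,"wx": 0,"wy": 0,"wz": 0,"gripper": 1.5},{"x": 0,"y": 0.1,"z": 0,"wx": 0,"wy": 0,"wz": 0,"gripper": 1.5},{"x": 0,"y": 0,"z": 0,"wx": 0,"wy": 0,"wz": 0,"gripper": 1.5}])

```text
time_s: 9.0
position: [0.5125, -0.2084, 0.255]
tool_rot: [[-0.319, 0.948, -0.0], [0.948, 0.319, 0.001], [0.001, 0.0, -1.0]]
ft_force: [-4.3, 6.6, 7.6]
grip_width: 0.0219
```

step_arm(increments=[{"x": 0,"y": 0.1,"z": 0,"wx": 0,"wy": 0,"wz": 0,"gripper": 1.5},{"x": 0,"y": 0,"z": 0,"wx": 0,"wy": 0,"wz": 0,"gripper": 1.5}])

```text
time_s: 9.2
position: [0.5134, -0.2081, 0.2549]
tool_rot: [[-0.319, 0.948, -0.0], [0.948, 0.319, 0.001], [0.001, 0.0, -1.0]]
ft_force: [-4.4, 6.1, 8.7]
grip_width: 0.0216
```

step_arm(increments=[{"x": 0,"y": 0.1,"z": 0,"wx": 0,"wy": 0,"wz": 0,"gripper": 1.5},{"x": 0,"y": 0,"z": 0,"wx": 0,"wy": 0,"wz": 0,"gripper": 1.5}])

```text
time_s: 9.4
position: [0.5141, -0.2078, 0.255]
tool_rot: [[-0.32, 0.948, -0.001], [0.948, 0.32, 0.001], [0.001, -0.001, -1.0]]
ft_force: [-6.6, 5.2, 8.8]
grip_width: 0.0219
```

step_arm(increments=[{"x": 0,"y": 0.1,"z": 0,"wx": 0,"wy": 0,"wz": 0,"gripper": 1.5},{"x": 0,"y": 0,"z": 0,"wx": 0,"wy": 0,"wz": 0,"gripper": 1.5}])

```text
time_s: 9.6
position: [0.5145, -0.2078, 0.255]
tool_rot: [[-0.32, 0.948, -0.003], [0.948, 0.32, 0.001], [0.002, -0.003, -1.0]]
ft_force: [-13.2, 2.9, 11.2]
grip_width: 0.0216
```

I've reached the stop: the axial force rose to about 12 N after roughly 8 mm. Releasing and lifting straight up.

step_arm(increments=[{"x": 0,"y": 0,"z": 0,"wx": 0,"wy": 0,"wz": 0,"gripper": 4.5},{"x": 0,"y": 0,"z": 0,"wx": 0,"wy": 0,"wz": 0,"gripper": 4.5},{"x": 0,"y": 0,"z": 0,"wx": 0,"wy": 0,"wz": 0,"gripper": 4.5},{"x": 0,"y": 0,"z": 0,"wx": 0,"wy": 0,"wz": 0,"gripper": 4.5},{"x": 0,"y": 0,"z": -2,"wx": 0,"wy": 0,"wz": 0,"gripper": 4.5},{"x": 0,"y": 0,"z": -3,"wx": 0,"wy": 0,"wz": 0,"gripper": 4.5},{"x": 0,"y": 0,"z": -4,"wx": 0,"wy": 0,"wz": 0,"gripper": 4.5},{"x": 0,"y": 0,"z": -4,"wx": 0,"wy": 0,"wz": 0,"gripper": 4.5},{"x": 0,"y": -4,"z": -2,"wx": 0,"wy": 0,"wz": 0,"gripper": 4.5},{"x": 0,"y": -4,"z": 0,"wx": 0,"wy": 0,"wz": 0,"gripper": 4.5},{"x": 0,"y": -4,"z": 0,"wx": 0,"wy": 0,"wz": 0,"gripper": 4.5},{"x": 0,"y": 0,"z": 0,"wx": 0,"wy": 0,"wz": 0,"gripper": 4.5}])

```text
time_s: 10.8
position: [0.3992, -0.2472, 0.4041]
tool_rot: [[-0.316, 0.949, -0.001], [0.949, 0.316, -0.0], [-0.0, -0.001, -1.0]]
ft_force: [-0.4, 0.5, -0.5]
grip_width: 0.0454
```

Run:
```python
from rig import env
from h import *
T=env.get_image("top");W=env.get_image("wrist");S=env.get_image("scene")["color"][110:290,180:420]
t=T["color"][120:300,140:480]
c=np.zeros((600,800,3),np.uint8)
c[:360,:680]=cv2.resize(t,(680,360),interpolation=2);c[360:,:320]=cv2.resize(S,(320,240));c[360:,320:704]=cv2.resize(W["color"],(384,240));cv2.imwrite("pics/f.png",c)
for s,cc in blobs(T,(340,140,440,290),(14,60,120),(32,200,255))[0]: print(s,cc.round(1),onz(T,cc,.115).round(4))
s=env.observe();print(s["time_s"],s["position"],s["ft_force"])
```

```text
[45, 66, 22, 17, 241] [396.1 213.5] [ 0.5938 -0.1744  0.115 ]
[66, 113, 17, 11, 141] [414.2 258. ] [ 0.5125 -0.2044  0.115 ]
10.95 [ 0.40223806 -0.24658455  0.40388673] [ 0.07988797  0.29419696 -0.75462085]
```

View pics/f.png

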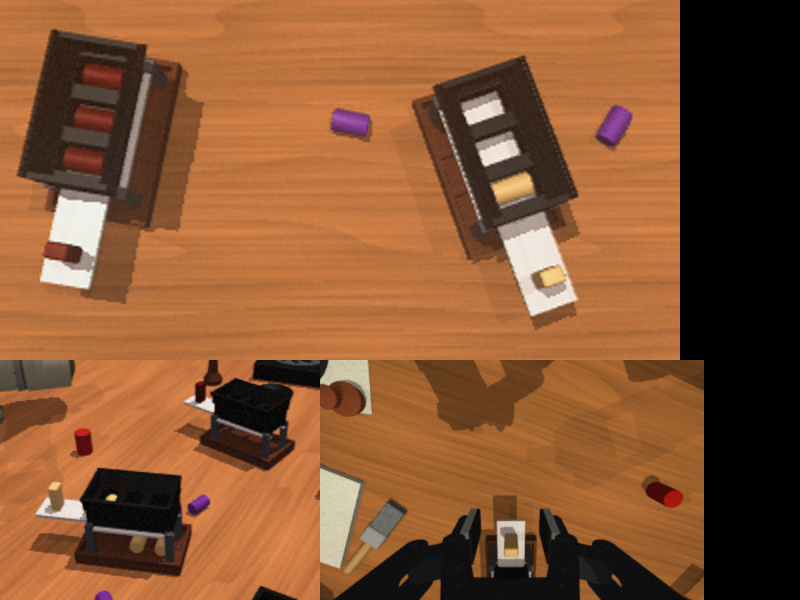

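The final picture shows the gate home under empty bays 1 and 2, blank 3 in its bay at about (512,187), and two blanks in the tray at about (138,545) and (162,547). The rose gate is untouched and the gripper is clear. Handing in.

```bash
python3 -c "
from rig import env
print(env.close_job())"
```

```text
the job is handed in; nothing more can be done
None
```

The job is handed in. I pulled the pale gate about 85 mm from where it stood. Two pale blanks dropped into their tray. I then pushed the gate back until the force rose to about 12 N at the stop, let go and backed away.

- **Final pictures:** Two blanks lie in the tray and the third is in its bay. The dark red gate shows no sign of having moved.
- **Gate home:** From the top picture, the knob ended about 7 mm further in than it started. The arm travelled about 7.9 mm, which roughly agrees. My first estimate of the starting gap was about 5 mm.
- **Force and time:** The wrist force read near zero after letting go. The clock stood at about 11 s at the last check.
- **Failed step:** My first two move calls were refused because rows lacked some of the required keys. Nothing moved, and I resent them in full.

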